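# Open the debris slot of the trimming station

## Task

Open the gate of the debris slot in the trimming station's deck. First turn the eccentric cam to its low point by pushing its red knob round, anticlockwise seen from above, up to the stop, with the slide still back; then push the slide's black plate forward until it is fully home, which swings the gate clear of the slot. Push lightly with the outside of the fingers and grip nothing, leave the cast, the articulator, the splint and the pin block where they are, and finish with the hand clear.

Things in the scene. Friction and masses are not known exactly. Their poses are not given: they have to be found in the camera images.
- station: low trimming station fixed on the bench: grey housing 290 x 220 mm, dark green deck 60 mm above the bench. Origin: centre of its underside; x forward along the slide (the push direction, roughly away from the robot), y left, z up. The slide runs along y = -35 mm; the cam axis is at x = 55, y = -35 mm; two 6 mm stop posts, 20 mm tall, stand on the deck at x = 46, y = -71 and y = 1 mm
- cam_axis (a point): point on the cam's vertical turning axis at deck height (60 mm above the bench); axes as the station. The cam is a dark steel disc of 60 mm diameter, 16 mm off this axis, its top 12 mm above the deck; a red dot marks its high point
- cam (a joint): cam angle in rad, growing anticlockwise seen from above. 0: high point towards the slide, lever to the station's right (-y), slide locked back; 3.14: low point towards the slide, lever at its stop pointing left (+y), slide free; between, the lever passes the far side (+x). Starts at 0 to 0.4, stays where it is left, takes 0.22 N m (4 N at the knob) to turn
- knob (a point): centre of the top of the cam lever's red knob: an upright round knob of 16 mm diameter, 60 mm from the cam axis, standing from 19 to 48 mm above the deck (its top is 108 mm above the bench); the flat lever under it is 10 mm wide and reaches 20 mm above the deck
- slide (a joint): travel of the follower slide in m along the station's x: 0 is fully back (start), 0.032 fully forward against a stop that gives a little. About 3 N moves it and it stays where it is left. While the cam is high its roller meets the cam after 1 to 3 mm; only with the cam low has it the whole travel
- push_face (a point): centre of the near face of the slide's upright black push plate: 50 mm wide (station y), 45 mm tall, 6 mm thick, from 1 to 46 mm above the deck; this point is 25 mm above the deck (85 mm above the bench). The face looks to the station's -x and is pushed towards +x; the deck behind it is bare
- gate (a joint): angle of the flat steel gate in rad: 0 closed over the slot, 1.26 fully open. It is driven by a pin on the slide and cannot move without it; opening, it swings back towards the robot, left of the slide, 5 mm above the deck
- gate_tip (a point): middle of the free end of the gate (a plate 32 mm wide with a yellow edge), 95 mm from its pivot, on its upper face
- cast: peach-coloured stone cast of a dental arch, about 70 x 64 x 37 mm, loose on the bench to the right of the station. Origin: underside. To be left alone
- articulator: nickel articulator, an open hinged frame about 110 x 100 x 126 mm, loose on the bench to the left of the station. Origin: underside. To be left alone
- splint: blue acrylic splint, a U of about 60 x 66 x 10 mm, loose on the bench to the right of the station, beyond the cast. Origin: underside. To be left alone
- pin_block: brass block with dowel pins, 30 x 48 x 31 mm, loose on the deck's far left corner. Origin: underside. To be left alone
- slot (a point): centre of the debris slot in the deck (22 mm along the station's x, 65 mm along y), left of the slide, at deck height; the gate covers it at the start

How it is judged:
By the outcome, as a careful person would: the job done as asked, in the order asked, and still so for the second after the job is handed in, with the robot touching nothing.
It also fails if it takes over 59 s, if anything falls off the work surface, if the arm or the gripper's body presses on something with over 40 N, if the wrist force passes 120 N, or if a joint passes its speed limit or range.

## Robot

A 6-joint arm with a two-finger parallel gripper is mounted at the origin on the work surface. World frame = base frame: x ahead of the robot, y to its left, z up, the work surface at z = 0. Lengths are in m, angles in degrees, forces in N, time in s.
With the tool pointing down it reaches from about 0.4 to 0.825 m from the base axis. Payload 7 kg.
Tool frame: the origin (TCP) lies midway between the tips of the shut fingers; the grasp point (between the pads) lies 19 mm behind it (ctrl.hold_point_z is the distance from the TCP to the grasp point, in m); z points along the fingers, x is the direction in which the jaws open and shut, and the axes are right-handed (so a half turn about z gives the same grasp; the last joint's range is limited). The gripper opens to 88 mm and grips with 3 to 60 N. Pads are 19 mm wide; open, the fingers measure 130 mm over their backs; the gripper's body (78 mm by 193 mm) begins 47 mm behind the grasp point.
Start: joints at [92.195, 20.546, 0.682, 0, -70.136, -16.507], TCP at [0.167, 0.654, 0.227] pointing down, gripper open.
Joint ranges: [-176.03, 176.03], [-82.01, 121.73], [-58.28, 71.71], [-173.87, 95.51], [-174.79, -0.11], [-173.66, 173.66]. Speed limits (degrees/s): [136.94, 136.94, 172.46, 180, 180, 180].

## Interface

Orientations are given as [roll, pitch, yaw] about the fixed x, y, z axes, in that order (R = Rz(yaw) Ry(pitch) Rx(roll)).
In Python, from plant import ctrl gives the robot as it stands.
- The arm moves only by the tool apply_moves, never from a script. Its argument "motion" is a list of rows, each a list of 2 entries, a list of its own where there are three numbers: the shift along the world's x, y, z in cm, then the turn about the world's z in degrees. In form: [[[tx, ty, tz], roll], ...]. A call has 1 to 10 rows; each row is the pose to reach, as a shift and turn from the pose commanded when the call began; what a row does not reach only later rows make up. A row lasts 1/10 s, in which the tool goes at most 50 mm and 8.59 degrees, less where a joint would pass 70% of its speed; a pose out of reach is approached as far as the arm can. A call with a gripper value outside its range is refused whole. "hand" is the finger opening in cm, from 0 to 8.76, set as the call begins (left out, the last holds). The fingers move at their own pace and stop on an object; the grip force is fixed at half the most. Time passes only in rows, so rows that repeat a pose let the fingers close. It gives the time, the measured TCP pose, the force and the opening at its end, in the units of the state.
- ctrl.get_obs(): the state, without advancing time (a new reading comes with each control period).
- ctrl.snapshot(name): name is "scene" or "side" or "wrist"; returns (picture, depth): 400x640x3 uint8, blue, green, red; 400x640 float32, m along the optical axis (not along the pixel's ray), 0 where there is no reading.
- ctrl.camera_model(name): a dict with "fx", "fy", "cx", "cy" (pixels), "cam_to_world" (4x4, takes a point from camera to world coordinates); the wrist camera has in their place "tool_from_camera" (4x4, takes a point from camera to tool coordinates, whose origin is the TCP and whose axes are the tool frame's). Camera axes: x right, y down, z forward; pixel columns grow to the right and rows downward; lengths in m; the calibration is good to about 2 mm. The wrist camera is an equidistant fisheye: a pixel r from the principal point sees the ray r / f radians off the axis. A picture is of the moment at which its call begins: read the wrist's pose just before it. camera_model takes no time and is no camera call.
- ctrl.close_job(): hands the job in, once; it reports no verdict.
The state is a dict: "clock": time; "joint_pos": joint angles; "qvel": joint speeds; "tau": joint torques, N m; "tool_pos": TCP position; "orientation": TCP orientation; "force": force on the tool from outside, world axes, zero at the start; "moment": the same for the moment, N m; "opening": finger opening in m.
Only numpy, scipy, OpenCV 4.12 (cv2) and the standard library are available. Lean on these libraries where they do the work, as an engineer would, in place of code of your own. Each camera call takes 0.05 s, during which the arm holds its last target.

## Working session

There is one attempt and no reset: what is moved stays moved. The work goes in short steps, Python scripts to look and compute and a tool call to move; the robot and the scene stay as the last step left them, time stands still between calls to the robot, and variables do not carry over. Pictures are saved under pics/ and viewed, and the job is handed in when it is done.

Besides the shell and the picture viewer there is one more tool, called after "Emit:" as name(argument=value, ...) on one line, values as JSON. apply_moves: Moves the arm, as the interface text tells. Its arguments: {"type":"object","properties":{"motion":{"type":"array"},"hand":{"type":"number"}},"required":["motion"]}

```bash
mkdir -p pics; python3 - <<'E'
from plant import ctrl
import cv2,numpy as np
print(ctrl.get_obs())
for n in("scene","side"):
    p,d=ctrl.snapshot(n);cv2.imwrite(f"pics/{n}0.png",p);np.save(f"{n}0.npy",d);cv2.imwrite(f"{n}0raw.png",p)
    m=ctrl.camera_model(n);print(n,m)
E
```

```text
{'clock': 0.0, 'joint_pos': array([ 9.21953735e+01,  2.05915748e+01,  6.33158594e-01, -1.98489590e-02,
       -7.01359142e+01, -1.65053224e+01]), 'qvel': array([ 0.00981642,  0.02915387, -0.05635348, -0.0082951 , -0.14687773,
        0.06174214]), 'tau': array([-3.68823848e-04, -5.82715237e+01,  2.93048286e+01,  6.99703574e+00,
        6.96582603e-03, -1.65651168e-04]), 'tool_pos': array([0.16676305, 0.65356444, 0.22561729]), 'orientation': array([-1.79991088e+02, -9.57449560e-02, -1.04316716e+02]), 'force': array([-0.06627384,  0.37081118,  1.11344694]), 'moment': array([ 0.00819334,  0.01804958, -0.04086606]), 'opening': 0.08720341581910511}
scene {'fx': 412.5302892980201, 'fy': 412.5302892980201, 'cx': 321.8934365216631, 'cy': 203.87405090355176, 'cam_to_world': array([[ 0.36607861,  0.81376857, -0.45140577,  1.00466351],
       [ 0.93057707, -0.3182603 ,  0.18093285, -0.13123136],
       [ 0.00357293, -0.48630351, -0.87378266,  0.906409  ],
       [ 0.        ,  0.        ,  0.        ,  1.        ]])}
side {'fx': 418.18261066176603, 'fy': 418.18261066176603, 'cx': 325.3729642286309, 'cy': 199.43578038241066, 'cam_to_world': array([[-0.92773452, -0.28124083,  0.24538187,  0.35648519],
       [-0.37309297,  0.68028123, -0.63088754,  0.58451294],
       [ 0.01050265, -0.6768464 , -0.73604935,  0.7386666 ],
       [ 0.        ,  0.        ,  0.        ,  1.        ]])}
```

View pics/scene0.png

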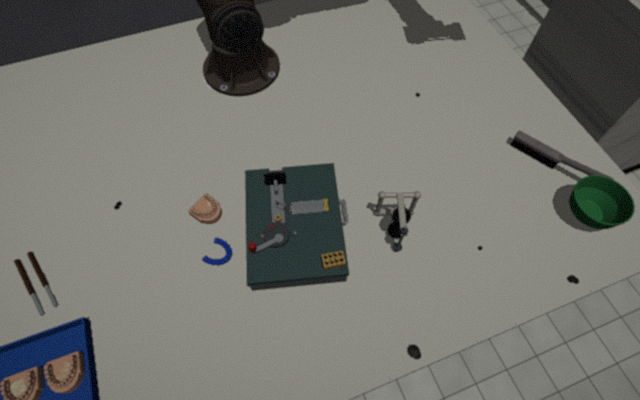

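View pics/side0.png

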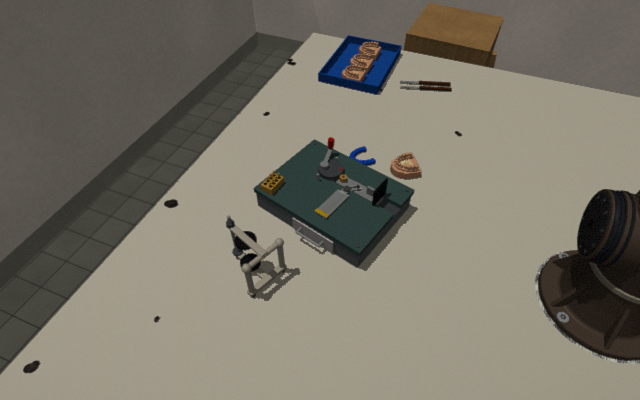

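The scene picture shows the station around (295,225), with the red knob at (253,246), the push plate at (275,178) and the gate at (310,206). Next I'll measure these positions.

```bash
cat >h.py <<'E'
import numpy as np,cv2
from plant import ctrl
def world(n,d):
    m=ctrl.camera_model(n);v,u=np.mgrid[0:400,0:640]
    P=np.stack([(u-m['cx'])/m['fx']*d,(v-m['cy'])/m['fy']*d,d],-1)
    T=m['cam_to_world'];return P@T[:3,:3].T+T[:3,3]
def red(p):
    p=p.astype(int);return (p[...,2]>110)&(p[...,1]<60)&(p[...,0]<60)
E
python3 - <<'E'
from h import *
for n in("scene","side"):
    p=cv2.imread(f"{n}0raw.png");d=np.load(f"{n}0.npy");W=world(n,d)
    x,y,z=W[...,0],W[...,1],W[...,2]
    roi=(d>0)&(x>.3)&(x<1)&(abs(y)<.35)
    pi=p.astype(int)
    green=(pi[...,1]>pi[...,2]+8)
    deck=roi&(z>.05)&(z<.07)
    nl,l,st,c=cv2.connectedComponentsWithStats((deck).astype(np.uint8))
    k=1+np.argmax(st[1:,4]);deck=l==k
    print(n,deck.sum(),"z",np.median(z[deck]))
    print(cv2.minAreaRect((W[deck][:,:2]*1000).astype(np.float32)))
    r=roi&red(p)&(z>.06);print("red",r.sum(),np.argwhere(r).mean(0),np.median(W[r],0),W[r].min(0),W[r].max(0))
    b=roi&(z>.085)&(z<.115)&(pi.sum(-1)<90);print("black",b.sum(),np.median(W[b],0),W[b].min(0),W[b].max(0))
    s=pi;g=roi&(z>.05)&(z<.1)&(s[...,2]>130)&(s[...,1]>90)&(s[...,0]<90);print("yellow",[ (W[l2].mean(0).round(4),l2.sum()) for l2 in [cv2.connectedComponents(g.astype(np.uint8))[1]==i for i in range(1,cv2.connectedComponents(g.astype(np.uint8))[0])]])
    u0,v0=(220,150) if n=="scene" else (240,125)
    cv2.imwrite(f"pics/{n}zoom.png",cv2.resize(p[v0:v0+150,u0:u0+190],None,fx=4,fy=4,interpolation=cv2.INTER_CUBIC))
E
```

```text
scene 9595 z 0.060556594057984525
((576.671630859375, -31.801254272460938), (220.2836456298828, 292.9769592285156), 74.4156494140625)
red 4 [244.5  251.75] [ 0.62913831 -0.13917399  0.10874922] [ 0.62710778 -0.14049828  0.10591258] [ 0.63342106 -0.13594915  0.11135256]
black 245 [ 0.48248656 -0.02355902  0.09550938] [ 0.46921635 -0.1452062   0.08514107] [0.71718377 0.21162146 0.10903534]
yellow [(array([0.5735, 0.0501, 0.0668]), np.int64(13))]
side 8467 z 0.06091618556400391
((577.937255859375, -34.79734802246094), (225.1063995361328, 293.6334228515625), 74.5162353515625)
red 14 [143.21428571 331.64285714] [ 0.62789845 -0.13904185  0.10857414] [ 0.58036124 -0.14408261  0.07354564] [ 0.63382566 -0.08741859  0.11053677]
black 309 [0.65794211 0.17026625 0.09563772] [ 0.46542875 -0.13790575  0.08528873] [0.71448865 0.22915453 0.11016242]
yellow [(array([ 0.7121, -0.0043,  0.093 ]), np.int64(1)), (array([ 0.7086, -0.0101,  0.0798]), np.int64(1)), (array([ 0.5684, -0.0669,  0.0728]), np.int64(10)), (array([0.7086, 0.0017, 0.0799]), np.int64(3)), (array([0.6954, 0.0064, 0.0794]), np.int64(15)), (array([0.7212, 0.0216, 0.0802]), np.int64(2)), (array([0.709 , 0.0161, 0.0822]), np.int64(4)), (array([0.7118, 0.0305, 0.0791]), np.int64(22)), (array([0.5745, 0.0471, 0.0674]), np.int64(40))]
```

```bash
python3 - <<'E'
from h import *
c=np.array([.577,-.033]);a=np.deg2rad(-15.5);R=np.array([[np.cos(a),-np.sin(a)],[np.sin(a),np.cos(a)]])
for n in("scene","side"):
    p=cv2.imread(f"{n}0raw.png");d=np.load(f"{n}0.npy");W=world(n,d)
    S=(W[...,:2]-c)@R
    z=W[...,2]
    b=(d>0)&(z>.075)&(z<.115)&(S[...,0]<-50e-3)&(S[...,0]>-.145)&(abs(S[...,1]+.035)<.04)
    print(n,"plate",b.sum(),np.percentile(S[b],[3,50,97],0)*1e3,np.percentile(z[b],[3,97]))
    t=b&(z>.1);print("top",t.sum(),S[t].mean(0),S[t].min(0),S[t].max(0))
    k=(d>0)&(z>.085)&(np.linalg.norm(S-[.079,-.09],axis=-1)<.03);print("knob",k.sum(),S[k].min(0),S[k].max(0),z[k].max())
    k&=z>.1035;print(k.sum(),S[k].mean(0),S[k].min(0),S[k].max(0),W[k].mean(0))
E
```

```text
scene plate 223 [[-98.90464211 -56.52542966]
 [-94.46671956 -33.82781255]
 [-68.59847535 -10.13316789]] [0.07738306 0.10797455]
top 75 [-0.09580433 -0.03385574] [-0.10072887 -0.05845114] [-0.09219359 -0.00976267]
knob 62 [ 0.07238827 -0.09678565] [ 0.087378 -0.081625] 0.11254506264412112
39 [ 0.07921282 -0.08892922] [ 0.07238827 -0.09600718] [ 0.087378 -0.081625] [ 0.62956658 -0.13986361  0.10784446]
side plate 199 [[-99.87784602 -57.59532321]
 [-98.69935688 -32.80591057]
 [-69.07717704 -10.54241921]] [0.07606549 0.10800189]
top 70 [-0.09731356 -0.03300696] [-0.10004444 -0.06022506] [-0.093278  -0.0102118]
knob 60 [ 0.0686569  -0.09749391] [ 0.0832386  -0.08235854] 0.11053677428987452
27 [ 0.07677181 -0.08895098] [ 0.07031585 -0.09749391] [ 0.0832386  -0.08262347] [ 0.62720854 -0.13923225  0.10767299]
```

View pics/scenezoom.png

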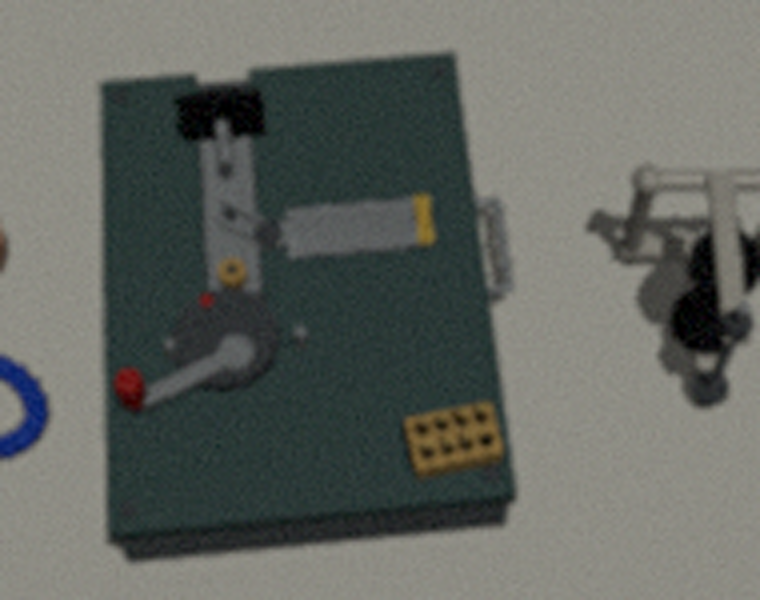

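View pics/sidezoom.png

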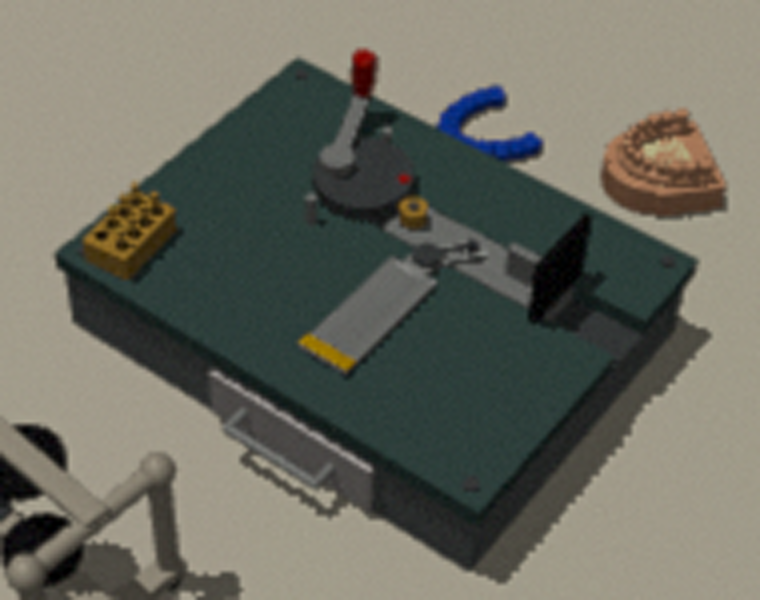

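Emit:
apply_moves(motion=[[[4,-4,0],0],[[8,-8,0],0],[[12,-12,0],0],[[16,-16,0],0],[[20,-20,0],0],[[23,-24,0],0],[[26,-28,0],0],[[29,-32,0],0],[[31,-36,0],0],[[33,-40,0],0]], hand=0)

```text
clock: 1.1
tool_pos: [0.4873, 0.2712, 0.2263]
orientation: [180.0, -0.0, -104.3]
force: [1.3, 0.9, 0.7]
opening: 0.013
```

Emit:
apply_moves(motion=[[[1,-3,0],-8],[[2,-6,0],-16],[[3,-9,0],-24],[[4,-12,0],-32],[[4,-16,0],-40],[[4,-20,0],-48],[[4,-24,0],-56],[[4,-28,0],-64],[[4,-32,0],-72],[[4,-36,0],-80]])

```text
clock: 2.1
tool_pos: [0.5261, -0.0885, 0.2264]
orientation: [180.0, -0.0, 175.4]
force: [0.5, -0.9, 1.2]
opening: 0.0006
```

Emit:
apply_moves(motion=[[[1,-1,0],-8],[[2,-2,0],-16],[[3,-3,0],-24],[[4,-4,-2],-32],[[5,-4,-4],-40],[[6,-4,-5],-48],[[6,-4,-6],-56],[[6,-4,-7],-64],[[6,-4,-8],-72],[[6,-4,-8],-78]])

```text
clock: 3.1
tool_pos: [0.5854, -0.1269, 0.1445]
orientation: [-179.8, -0.0, 97.3]
force: [0.6, -0.2, 0.4]
opening: 0.0002
```

```bash
python3 - <<'E'
from h import *
o=ctrl.get_obs();print(o['clock'],o['joint_pos'],o['tool_pos'],o['orientation'],o['force'],o['opening'])
for n in("scene","side"):
    p,d=ctrl.snapshot(n)
    u0,v0=(220,150) if n=="scene" else (240,125)
    cv2.imwrite(f"pics/{n}1.png",cv2.resize(p[v0-50:v0+150,u0:u0+190],None,fx=3,fy=3,interpolation=cv2.INTER_CUBIC))
p,d=ctrl.snapshot("wrist");cv2.imwrite("pics/w1.png",p);print(ctrl.camera_model("wrist"))
E
```

```text
3.1 [ 6.42706992e+00  1.72908691e+01 -1.54299958e+01 -3.87388699e-02
 -5.74762070e+01 -8.90606192e+01] [ 0.58535119 -0.12685843  0.14446733] [-1.79803483e+02 -3.58181697e-02  9.73455052e+01] [ 0.58188509 -0.22310856  0.3843639 ] 0.000248078015457126
{'fx': 309.70691628693146, 'fy': 309.70691628693146, 'cx': 321.97729009531963, 'cy': 203.61251076193665, 'tool_from_camera': array([[ 9.99999580e-01,  8.27457641e-04, -3.94364093e-04,
         1.03604348e-03],
       [-6.75444287e-04,  9.56041398e-01,  2.93230948e-01,
        -7.95175599e-02],
       [ 6.19664588e-04, -2.93230559e-01,  9.56041555e-01,
        -1.57061291e-01],
       [ 0.00000000e+00,  0.00000000e+00,  0.00000000e+00,
         1.00000000e+00]])}
```

View pics/scene1.png

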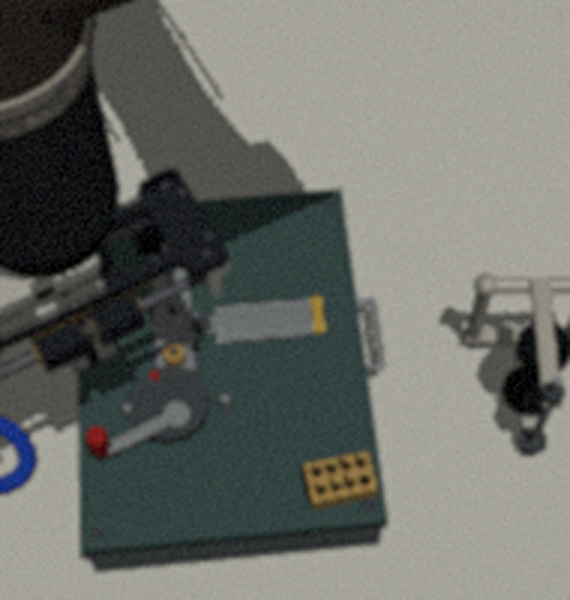

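View pics/side1.png

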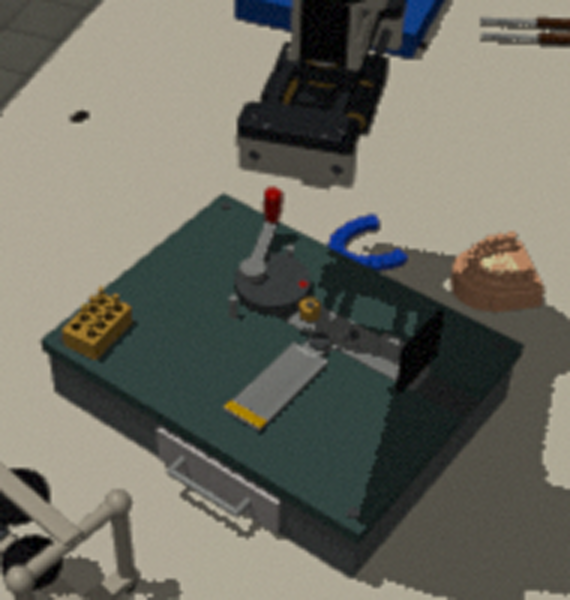

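View pics/w1.png

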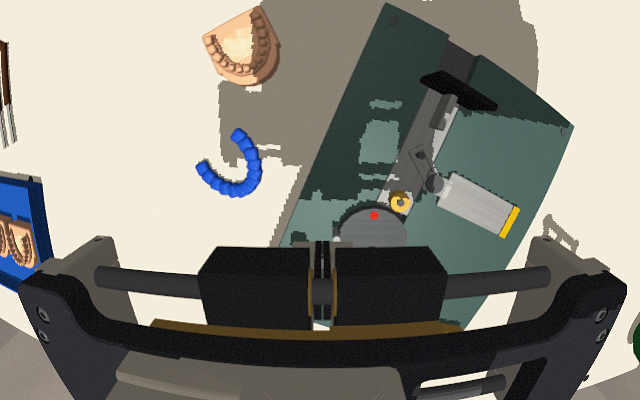

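```bash
python3 - <<'E'
from h import *
p,d=ctrl.snapshot("wrist");m=ctrl.camera_model("wrist")
v,u=np.mgrid[0:400,0:640];du=(u-m['cx'])/m['fx'];dv=(v-m['cy'])/m['fy'];th=np.hypot(du,dv)
k=np.tan(th)/np.maximum(th,1e-9)
P=np.stack([du*k*d,dv*k*d,d],-1);T=m['tool_from_camera'];Q=(P@T[:3,:3].T+T[:3,3])*1e3
for r in range(235,335,10):
    print(r,[tuple(Q[r,c].round().astype(int)) if d[r,c]>0 else None for c in (210,260,300,312,317,322,328,335,380,430)])
s,ds=ctrl.snapshot("side")
W=np.array(ctrl.get_obs()['tool_pos']);ms=ctrl.camera_model("side")
T=ms['cam_to_world'];q=T[:3,:3].T@(W-T[:3,3]);print(ms['fx']*q[0]/q[2]+ms['cx'],ms['fy']*q[1]/q[2]+ms['cy'])
cv2.imwrite("pics/side2.png",cv2.resize(s[0:200,220:480],None,fx=3,fy=3))
E
```

```text
235 [(np.int64(-124), np.int64(51), np.int64(148)), (np.int64(-66), np.int64(49), np.int64(147)), (np.int64(-18), np.int64(23), np.int64(86)), (np.int64(-8), np.int64(23), np.int64(87)), (np.int64(-3), np.int64(23), np.int64(87)), (np.int64(1), np.int64(23), np.int64(86)), (np.int64(6), np.int64(24), np.int64(88)), (np.int64(11), np.int64(16), np.int64(69)), (np.int64(49), np.int64(19), np.int64(77)), (np.int64(97), np.int64(24), np.int64(87))]
245 [(np.int64(-126), np.int64(63), np.int64(148)), (np.int64(-67), np.int64(62), np.int64(148)), (np.int64(-11), np.int64(-11), np.int64(-9)), (np.int64(-4), np.int64(-11), np.int64(-8)), (np.int64(-2), np.int64(-9), np.int64(-5)), (np.int64(1), np.int64(32), np.int64(85)), (np.int64(4), np.int64(-9), np.int64(-4)), (np.int64(8), np.int64(-11), np.int64(-9)), (np.int64(49), np.int64(28), np.int64(76)), (np.int64(99), np.int64(34), np.int64(87))]
255 [(np.int64(-32), np.int64(-39), np.int64(-78)), (np.int64(-17), np.int64(-38), np.int64(-75)), (np.int64(-5), np.int64(-39), np.int64(-75)), (np.int64(-4), np.int64(-10), np.int64(-18)), (np.int64
[... 2827 characters left out ...]
64(7), np.int64(-45)), (np.int64(4), np.int64(7), np.int64(-45)), (np.int64(5), np.int64(-23), np.int64(-84)), (np.int64(17), np.int64(-26), np.int64(-89)), (np.int64(32), np.int64(-25), np.int64(-89))]
325 [(np.int64(-31), np.int64(-23), np.int64(-91)), (np.int64(-17), np.int64(-23), np.int64(-89)), (np.int64(-5), np.int64(-23), np.int64(-89)), (np.int64(-3), np.int64(2), np.int64(-58)), (np.int64(-5), np.int64(171), np.int64(147)), (np.int64(1), np.int64(172), np.int64(147)), (np.int64(7), np.int64(123), np.int64(88)), (np.int64(5), np.int64(-19), np.int64(-84)), (np.int64(17), np.int64(-23), np.int64(-89)), (np.int64(32), np.int64(-22), np.int64(-90))]
345.6527406662725 133.67244110766848
```

View pics/side2.png

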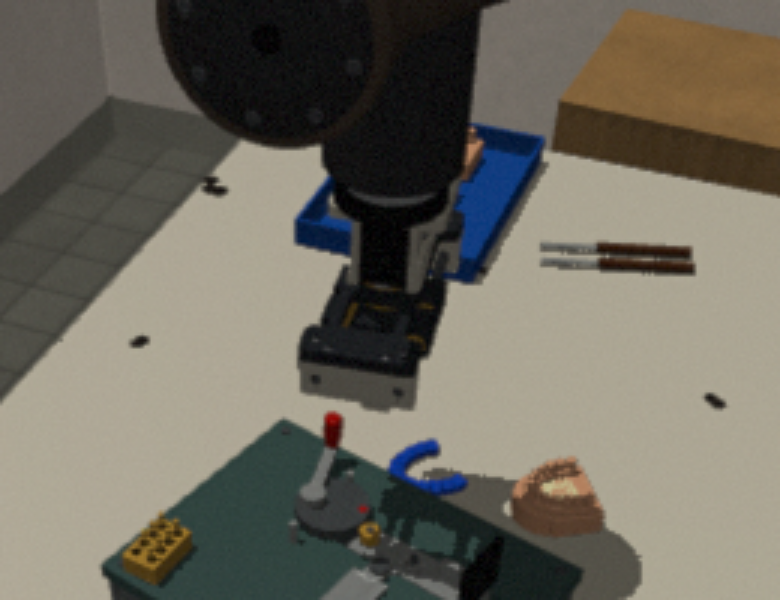

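The hand is shut and sits about 30 mm behind the knob. The fingers' side faces are at tool y = ±10 mm. I'll descend and compute the arc.

Emit:
apply_moves(motion=[[[0,0,-1.5],0],[[0,0,-3],0],[[0,0,-4.5],0],[[0,0,-5.5],0],[[0,0,-6.1],0],[[0,0,-6.1],0],[[0,0,-6.1],0],[[0,0,-6.1],0]])

```text
clock: 4.15
tool_pos: [0.5871, -0.1269, 0.0863]
orientation: [179.9, 0.0, 97.7]
force: [0.1, -0.2, -0.6]
opening: 0.0002
```

```bash
cat >arc.py <<'E'
import numpy as np,sys
C=np.array([62.06,-8.14])
def H(a,off=1.8,r=6.0):
    a=np.deg2rad(a);return C+r*np.array([np.cos(a),np.sin(a)])-off*np.array([-np.sin(a),np.cos(a)])
cur=np.array([59.7,-14.6]);psi=-82.3
plan=[[(-82.3,2.5),(-82.3,2.1),(-82.3,1.8)]+[(-82.3+3*i,1.8) for i in range(1,8)]]
a=-82.3+21
while a<72:
    L=[]
    for i in range(10):
        a=min(a+3,72);L.append((a,1.8))
    plan.append(L)
for L in plan:
    print([[[*(H(a,o)-cur).round(2).tolist(),0],round(a-psi,1)] for a,o in L]," end",L[-1],H(*L[-1]))
    cur=cur+(H(*L[-1])-cur).round(2);psi=L[-1][0]
E
python3 arc.py; python3 -c "
from plant import ctrl;o=ctrl.get_obs();print(o['tool_pos'],o['orientation'],o['force'])"
```

```text
[[[0.69, 0.18, 0], 0.0], [[1.08, 0.23, 0], 0.0], [[1.38, 0.27, 0], 0.0], [[1.71, 0.23, 0], 3.0], [[2.03, 0.2, 0], 6.0], [[2.36, 0.2, 0], 9.0], [[2.69, 0.2, 0], 12.0], [[3.01, 0.23, 0], 15.0], [[3.34, 0.27, 0], 18.0], [[3.66, 0.33, 0], 21.0]]  end (-61.3, 1.8) [ 63.36247789 -14.26727928]
[[[0.32, 0.08, 0], 3.0], [[0.64, 0.17, 0], 6.0], [[0.94, 0.28, 0], 9.0], [[1.25, 0.41, 0], 12.0], [[1.54, 0.55, 0], 15.0], [[1.83, 0.71, 0], 18.0], [[2.11, 0.88, 0], 21.0], [[2.38, 1.06, 0], 24.0], [[2.64, 1.26, 0], 27.0], [[2.89, 1.47, 0], 30.0]]  end (-31.299999999999997, 1.8) [ 66.25161858 -12.79514057]
[[[0.24, 0.23, 0], 3.0], [[0.47, 0.47, 0], 6.0], [[0.68, 0.72, 0], 9.0], [[0.88, 0.98, 0], 12.0], [[1.06, 1.25, 0], 15.0], [[1.23, 1.53, 0], 18.0], [[1.39, 1.82, 0], 21.0], [[1.53, 2.11, 0], 24.0], [[1.66, 2.42, 0], 27.0], [[1.77, 2.72, 0], 30.0]]  end (-1.2999999999999972, 1.8) [ 68.01761846 -10.0756607 ]
[[[0.09, 0.32, 0], 3.0], [[0.17, 0.64, 0], 6.0], [[0.23, 0.96, 0], 9.0], [[0.27, 1.29, 0], 12.0], [[0.3, 1.61, 0], 15.0], [[0.3, 1.94, 0], 18.0], [[0.3, 2.27, 0], 21.0], [[0.27, 2.59, 0], 24.0], [[0.23, 2.92, 0], 27.0], [[0.17, 3.24, 0], 30.0]]  end (28.700000000000003, 1.8) [68.18727928 -6.83752211]
[[[-0.08, 0.32, 0], 3.0], [[-0.17, 0.64, 0], 6.0], [[-0.28, 0.94, 0], 9.0], [[-0.41, 1.25, 0], 12.0], [[-0.55, 1.54, 0], 15.0], [[-0.71, 1.83, 0], 18.0], [[-0.88, 2.11, 0], 21.0], [[-1.06, 2.38, 0], 24.0], [[-1.26, 2.64, 0], 27.0], [[-1.47, 2.89, 0], 30.0]]  end (58.7, 1.8) [66.71514057 -3.94838142]
[[[-0.23, 0.24, 0], 3.0], [[-0.47, 0.47, 0], 6.0], [[-0.72, 0.68, 0], 9.0], [[-0.98, 0.88, 0], 12.0], [[-1.09, 0.96, 0], 13.3], [[-1.09, 0.96, 0], 13.3], [[-1.09, 0.96, 0], 13.3], [[-1.09, 0.96, 0], 13.3], [[-1.09, 0.96, 0], 13.3], [[-1.09, 0.96, 0], 13.3]]  end (72, 1.8) [65.6260037  -2.98989149]
[ 0.58713084 -0.1269117   0.0863032 ] [1.79931623e+02 1.05977548e-02 9.77079122e+01] [ 0.08401361 -0.21434716 -0.55440662]
```

```bash
sed -i 's/^cur=.*/cur=np.array([58.71,-12.69]);psi=-82.3/; s/plan=\[\[.*/plan=[[(-82.3,3.9),(-82.3,3.2),(-82.3,2.8),(-82.3,2.5),(-82.3,2.2),(-82.3,1.9)]+[(-82.3+3*i,1.8) for i in range(1,5)]]/; s/a=-82.3+21/a=-82.3+12/' arc.py; python3 arc.py|head -1
```

```text
[[[0.29, -1.92, 0], 0.0], [[0.98, -1.82, 0], 0.0], [[1.38, -1.77, 0], 0.0], [[1.68, -1.73, 0], 0.0], [[1.97, -1.69, 0], 0.0], [[2.27, -1.65, 0], 0.0], [[2.7, -1.68, 0], 3.0], [[3.02, -1.71, 0], 6.0], [[3.35, -1.71, 0], 9.0], [[3.68, -1.71, 0], 12.0]]  end (-70.3, 1.8) [ 62.38792457 -14.39559473]
```

Emit:
apply_moves(motion=[[[0.1,-1.0,0],0],[[0.3,-1.9,0],0],[[1.0,-1.8,0],0],[[1.4,-1.75,0],0],[[1.7,-1.7,0],0],[[1.95,-1.7,0],0],[[2.25,-1.65,0],0],[[2.4,-1.65,0],0],[[2.7,-1.7,0],3],[[3.0,-1.7,0],6]])

```text
clock: 5.15
tool_pos: [0.6153, -0.1441, 0.0853]
orientation: [-179.8, -0.0, 103.8]
force: [-3.5, -2.2, 2.2]
opening: 0.0002
```

```bash
python3 - <<'E'
from h import *
o=ctrl.get_obs();print(o['clock'],o['joint_pos'],o['tool_pos'],o['orientation'],o['force'],o['opening'])
for n in("scene","side"):
    p,d=ctrl.snapshot(n)
    u0,v0=(220,150) if n=="scene" else (240,125)
    cv2.imwrite(f"pics/{n}3.png",cv2.resize(p[v0-50:v0+150,u0:u0+190],None,fx=3,fy=3,interpolation=cv2.INTER_CUBIC))
o=ctrl.get_obs();print(o['tool_pos'],o['orientation'],o['force'])
E
```

```text
5.15 [ 4.48881218e+00  2.34485696e+01 -1.48581406e+01  3.32185864e-03
 -5.18484685e+01 -8.06887604e+01] [ 0.61532922 -0.14410085  0.0853154 ] [-1.79846444e+02 -2.25351434e-02  1.03802077e+02] [-3.54379575 -2.18635618  2.23949057] 0.00016962857494757708
[ 0.61584967 -0.14407229  0.08532554] [-1.79895653e+02 -1.08522417e-02  1.03731031e+02] [-2.30663263 -1.37468612  1.17288103]
```

View pics/side3.png

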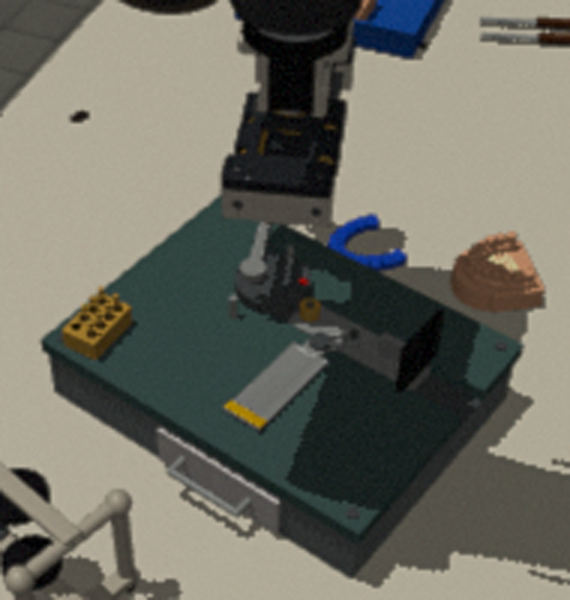

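View pics/scene3.png

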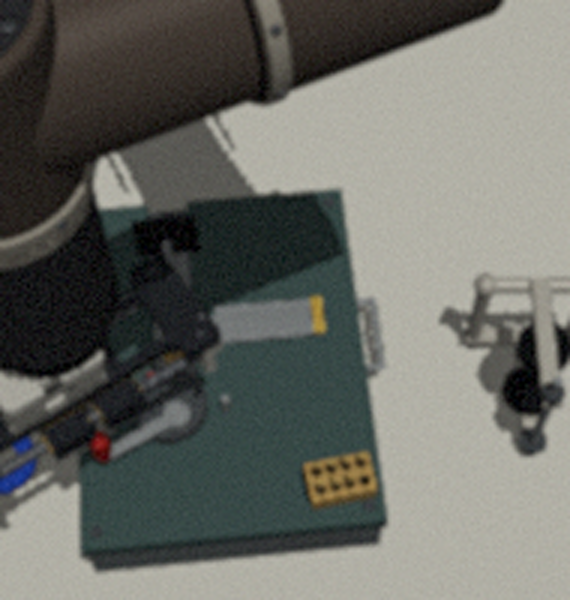

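Contact was made at about 4 N and the knob is moving. I'll continue along the arc.

```bash
python3 - <<'E'
import re
s=open('arc.py').read()
s=re.sub(r'cur=np.array\(\[.*','cur=np.array([61.71,-14.39]);psi=-76.3',s,1)
s=re.sub(r'plan=\[.*','plan=[]',s);s=re.sub(r'\na=-82.*','\na=-76.3',s);s=s.replace('72','68')
open('arc.py','w').write(s)
E
python3 arc.py
```

```text
[[[0.35, -0.01, 0], 3.0], [[0.68, -0.01, 0], 6.0], [[1.0, 0.02, 0], 9.0], [[1.33, 0.06, 0], 12.0], [[1.65, 0.12, 0], 15.0], [[1.97, 0.2, 0], 18.0], [[2.29, 0.29, 0], 21.0], [[2.59, 0.4, 0], 24.0], [[2.9, 0.53, 0], 27.0], [[3.19, 0.67, 0], 30.0]]  end (-46.3, 1.8) [ 64.9039536  -13.72139122]
[[[0.29, 0.16, 0], 3.0], [[0.57, 0.33, 0], 6.0], [[0.84, 0.51, 0], 9.0], [[1.1, 0.71, 0], 12.0], [[1.35, 0.92, 0], 15.0], [[1.59, 1.15, 0], 18.0], [[1.82, 1.39, 0], 21.0], [[2.03, 1.64, 0], 24.0], [[2.23, 1.9, 0], 27.0], [[2.41, 2.17, 0], 30.0]]  end (-16.299999999999997, 1.8) [ 67.31363168 -11.55164978]
[[[0.17, 0.28, 0], 3.0], [[0.33, 0.57, 0], 6.0], [[0.47, 0.86, 0], 9.0], [[0.6, 1.17, 0], 12.0], [[0.71, 1.47, 0], 15.0], [[0.8, 1.79, 0], 18.0], [[0.88, 2.11, 0], 21.0], [[0.94, 2.43, 0], 24.0], [[0.98, 2.76, 0], 27.0], [[1.01, 3.08, 0], 30.0]]  end (13.700000000000003, 1.8) [68.31560338 -8.46775954]
[[[0.0, 0.33, 0], 3.0], [[-0.0, 0.66, 0], 6.0], [[-0.03, 0.98, 0], 9.0], [[-0.07, 1.31, 0], 12.0], [[-0.13, 1.63, 0], 15.0], [[-0.21, 1.95, 0], 18.0], [[-0.3, 2.27, 0], 21.0], [[-0.41, 2.57, 0], 24.0], [[-0.54, 2.88, 0], 27.0], [[-0.68, 3.17, 0], 30.0]]  end (43.7, 1.8) [67.64139122 -5.2960464 ]
[[[-0.16, 0.29, 0], 3.0], [[-0.33, 0.57, 0], 6.0], [[-0.51, 0.84, 0], 9.0], [[-0.71, 1.1, 0], 12.0], [[-0.92, 1.35, 0], 15.0], [[-1.15, 1.59, 0], 18.0], [[-1.39, 1.82, 0], 21.0], [[-1.64, 2.03, 0], 24.0], [[-1.66, 2.05, 0], 24.3], [[-1.66, 2.05, 0], 24.3]]  end (68, 1.8) [65.9765705  -3.25118874]<stdin>:3: DeprecationWarning: 'count' is passed as positional argument
```

Emit:
apply_moves(motion=[[[0.35,0,0],3],[[0.7,0,0],6],[[1.0,0,0],9],[[1.35,0.05,0],12],[[1.65,0.1,0],15],[[1.95,0.2,0],18],[[2.3,0.3,0],21],[[2.6,0.4,0],24],[[2.9,0.55,0],27],[[3.2,0.65,0],30]])

```text
clock: 6.25
tool_pos: [0.6481, -0.1381, 0.0854]
orientation: [-179.9, -0.0, 133.7]
force: [-2.3, -3.8, 0.1]
opening: 0.0
```

Emit:
apply_moves(motion=[[[0.3,0.15,0],3],[[0.55,0.35,0],6],[[0.85,0.5,0],9],[[1.1,0.7,0],12],[[1.35,0.9,0],15],[[1.6,1.15,0],18],[[1.8,1.4,0],21],[[2.05,1.65,0],24],[[2.25,1.9,0],27],[[2.4,2.15,0],30]])

```text
clock: 7.25
tool_pos: [0.6731, -0.1166, 0.0856]
orientation: [-180.0, 0.1, 163.7]
force: [1.9, -5.8, -2.2]
opening: 0.0003
```

```bash
cat >look.py <<'E'
import sys
from h import *
o=ctrl.get_obs();print(o['clock'],o['joint_pos'],o['tool_pos'],o['orientation'],o['force'])
t=sys.argv[1]
for n in("scene","side"):
    p,d=ctrl.snapshot(n);np.save(n+t+".npy",d);cv2.imwrite(n+t+"raw.png",p)
    u0,v0=(220,150) if n=="scene" else (240,125)
    cv2.imwrite(f"pics/{n}{t}.png",cv2.resize(p[v0-50:v0+150,u0:u0+190],None,fx=3,fy=3,interpolation=cv2.INTER_CUBIC))
o=ctrl.get_obs();print(o['tool_pos'],o['force'])
E
python3 look.py 4
```

```text
7.25 [  6.51006421  27.48234317  -7.99641717   0.06982399 -54.48216147
 -22.84554707] [ 0.67310226 -0.11661195  0.08558695] [-1.79962765e+02  5.80698817e-02  1.63705081e+02] [ 1.86514651 -5.76524096 -2.16858005]
[ 0.67332119 -0.11625105  0.08559769] [ 2.22439149 -3.36103573 -1.11936111]
```

View pics/scene4.png

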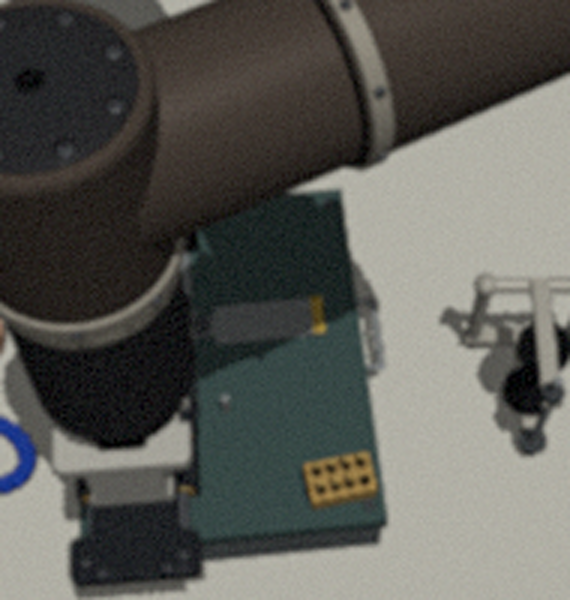

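View pics/side4.png

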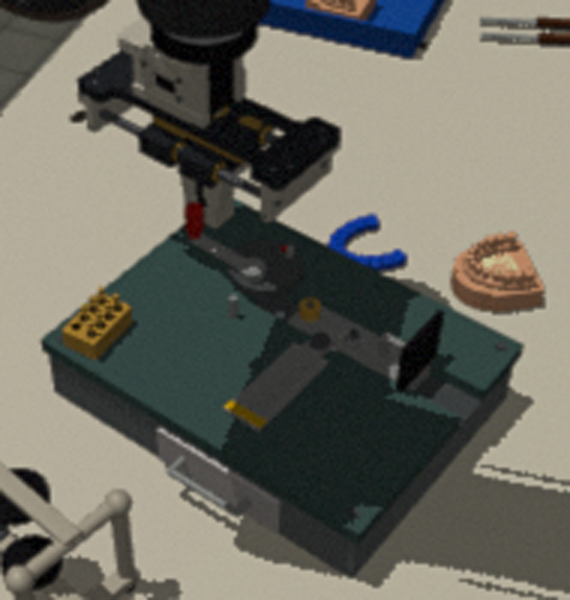

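The side view shows the red knob at (195,220), pushed round to the far side, with the slide still back. I'll continue.

Emit:
apply_moves(motion=[[[0.15,0.3,0],3],[[0.35,0.55,0],6],[[0.45,0.85,0],9],[[0.6,1.15,0],12],[[0.7,1.45,0],15],[[0.8,1.8,0],18],[[0.9,2.1,0],21],[[0.95,2.45,0],24],[[1.0,2.75,0],27],[[1.0,3.1,0],30]])

```text
clock: 8.35
tool_pos: [0.6838, -0.0851, 0.0857]
orientation: [-180.0, 0.1, -166.3]
force: [4.9, -3.5, -3.3]
opening: 0.0002
```

Emit:
apply_moves(motion=[[[0,0.3,0],3],[[0,0.65,0],6],[[0,1.0,0],9],[[-0.05,1.3,0],12],[[-0.15,1.65,0],15],[[-0.2,1.95,0],18],[[-0.3,2.25,0],21],[[-0.4,2.55,0],24],[[-0.55,2.85,0],27],[[-0.65,3.15,0],30]])

```text
clock: 9.35
tool_pos: [0.6773, -0.0531, 0.0857]
orientation: [-179.9, 0.1, -136.3]
force: [4.3, -2.9, -2.8]
opening: 0.0004
```

Emit:
apply_moves(motion=[[[-0.15,0.3,0],3],[[-0.35,0.55,0],6],[[-0.5,0.85,0],9],[[-0.7,1.1,0],12],[[-0.9,1.35,0],15],[[-1.15,1.6,0],18],[[-1.4,1.8,0],21],[[-1.6,2.0,0],23.5],[[-1.6,2.0,0],23.5]])

```text
clock: 10.25
tool_pos: [0.6608, -0.0328, 0.0857]
orientation: [-179.9, 0.1, -112.9]
force: [3.7, 0.2, -2.5]
opening: 0.0004
```

```bash
python3 look.py 5; python3 - <<'E'
from h import *
c=np.array([.577,-.033]);a=np.deg2rad(-15.5);R=np.array([[np.cos(a),-np.sin(a)],[np.sin(a),np.cos(a)]])
n="side";p=cv2.imread(n+"5raw.png");W=world(n,np.load(n+"5.npy"))
k=red(p)&(W[...,2]>.085)&(W[...,2]<.115);S=(W[...,:2]-c)@R;print(k.sum(),S[k].mean(0),S[k].min(0),S[k].max(0))
E
```

```text
10.25 [ 1.40055095e+01  2.56971498e+01 -1.10065079e+01 -1.38832696e-02
 -5.31863084e+01  5.31234407e+01] [ 0.66082199 -0.03277192  0.08574061] [-1.79918661e+02  7.49338676e-02 -1.12879305e+02] [ 3.68473936  0.23997144 -2.49833864]
[ 0.66079108 -0.03285849  0.08574537] [ 3.22819947  0.80552385 -1.72303837]<stdin>:4: RuntimeWarning: Mean of empty slice.
  ret = um.true_divide(
Traceback (most recent call last):
ValueError: zero-size array to reduction operation minimum which has no identity
```

View pics/side5.png

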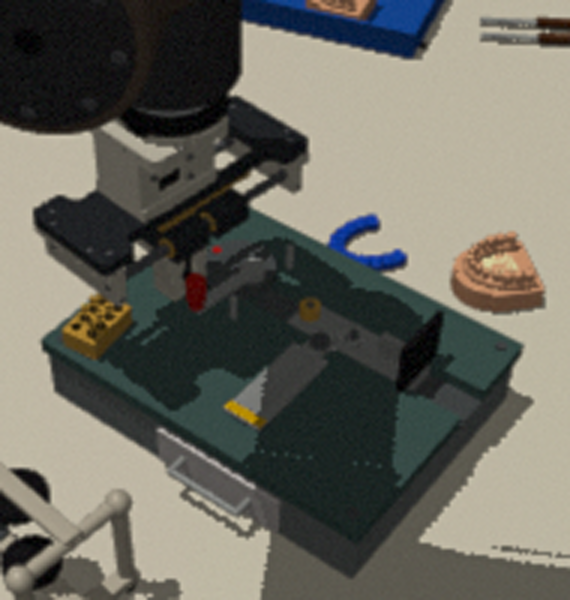

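```bash
python3 - <<'E'
import re
exec(open('arc.py').read().split('cur=')[0])
for a in (68.5,70,71.5,73,74.5,76,77.5): print(a,(H(a)-H(67.2)).round(2))
E
```

```text
68.5 [-0.11  0.09]
70 [-0.24  0.19]
71.5 [-0.37  0.29]
73 [-0.51  0.38]
74.5 [-0.65  0.47]
76 [-0.79  0.55]
77.5 [-0.93  0.63]
```

Emit:
apply_moves(motion=[[[-0.1,0.1,0],1.3],[[-0.25,0.2,0],2.8],[[-0.35,0.3,0],4.3],[[-0.5,0.4,0],5.8],[[-0.5,0.4,0],5.8]])

```text
clock: 10.85
tool_pos: [0.6553, -0.029, 0.0858]
orientation: [-180.0, 0.0, -106.9]
force: [5.4, 2.2, -2.0]
opening: 0.0003
```

Emit:
apply_moves(motion=[[[-0.07,0.05,0],0.7],[[-0.14,0.09,0],1.5],[[-0.14,0.09,0],1.5]])

```text
clock: 11.15
tool_pos: [0.6542, -0.0282, 0.0858]
orientation: [-179.9, 0.0, -105.5]
force: [6.2, 2.2, -1.4]
opening: 0.0002
```

```bash
python3 look.py 6
```

```text
11.15 [ 1.45601902e+01  2.51643295e+01 -1.19137387e+01 -1.61381429e-03
 -5.28609599e+01  5.99453224e+01] [ 0.65418464 -0.02823841  0.08575256] [-1.79947871e+02  3.16507897e-02 -1.05495447e+02] [ 6.21264567  2.15732278 -1.42571531]
[ 0.65420771 -0.02824322  0.08577144] [ 5.03922043  2.0889686  -1.32696369]
```

View pics/side6.png

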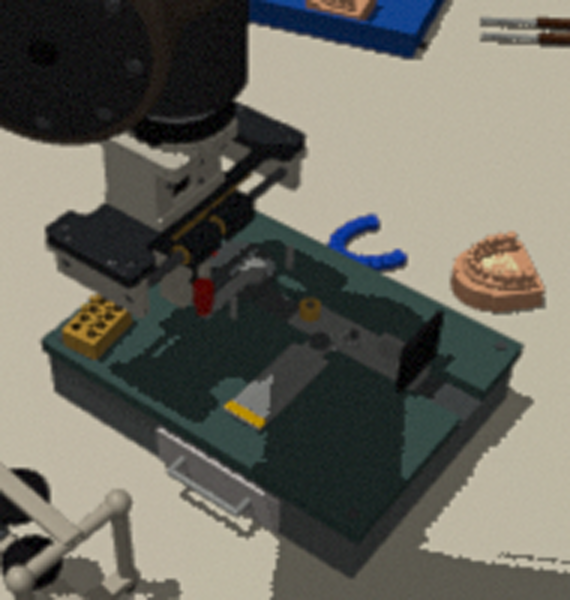

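Emit:
apply_moves(motion=[[[-0.1,0.05,0],1],[[-0.2,0.1,0],2],[[-0.2,0.1,0],2]])

```text
clock: 11.55
tool_pos: [0.6541, -0.0278, 0.086]
orientation: [-179.8, 0.0, -103.5]
force: [12.1, -1.4, -7.5]
opening: 0.0001
```

Emit:
apply_moves(motion=[[[-0.1,0.05,0],1],[[-0.2,0.1,0],2],[[-0.2,0.1,0],2]])

```text
clock: 11.85
tool_pos: [0.654, -0.0273, 0.0862]
orientation: [-179.6, 0.0, -101.5]
force: [18.2, -6.5, -12.5]
opening: 0.0006
```

The stop is reached: the TCP no longer advances and the force has risen to about 20 N. I'll back off, go up and look.

Emit:
apply_moves(motion=[[[0.8,-0.2,0],-2],[[1.6,-0.4,0],-2],[[2.0,-0.5,1.5],-2],[[2.0,-0.5,4.5],-2],[[1,-0.5,8],-2],[[-2,-0.5,11],-2],[[-6,-0.5,12],-2],[[-10,-0.5,12],-2],[[-14,0,12],-2],[[-18,0,12],-2]])

```text
clock: 12.85
tool_pos: [0.4673, -0.0268, 0.2053]
orientation: [179.9, -0.0, -103.5]
force: [0.1, 0.5, 1.4]
opening: 0.0007
```

Emit:
apply_moves(motion=[[[-4,0,0],0],[[-6,0,0],0],[[-6,0,0],0]])

```text
clock: 13.15
tool_pos: [0.4067, -0.0271, 0.206]
orientation: [180.0, 0.0, -103.5]
force: [-0.2, 0.4, 0.3]
opening: 0.0006
```

```bash
python3 look.py 7; python3 - <<'E'
from h import *
c=np.array([.577,-.033]);a=np.deg2rad(-15.5);R=np.array([[np.cos(a),-np.sin(a)],[np.sin(a),np.cos(a)]])
for n in("scene","side"):
    p=cv2.imread(n+"7raw.png");W=world(n,np.load(n+"7.npy"));z=W[...,2]
    S=(W[...,:2]-c)@R
    k=(z>.1)&(z<.115)&(np.linalg.norm(S-[.055,.025],axis=-1)<.03);print(n,"knob",k.sum(),S[k].mean(0) if k.any() else 0)
    t=(z>.1)&(z<.113)&(S[...,0]<-.05)&(S[...,0]>-.13)&(abs(S[...,1]+.035)<.04);print(t.sum(),S[t].mean(0) if t.any() else 0)
E
```

```text
13.15 [ 2.42190429e+01 -4.88528942e+00 -3.23867013e+01 -4.75362912e-02
 -6.25163901e+01  5.23352181e+01] [ 0.40668908 -0.02706976  0.20595569] [ 1.79960137e+02  2.24948807e-02 -1.03467691e+02] [-0.15851388  0.43730387  0.34338448]
[ 0.40953978 -0.02656309  0.20610005] [0.85574628 0.86209156 1.00467512]
scene knob 43 [0.05684512 0.02644774]
73 [-0.09596578 -0.03343515]
side knob 39 [0.05374678 0.02716461]
71 [-0.09746408 -0.0330387 ]
```

View pics/side7.png

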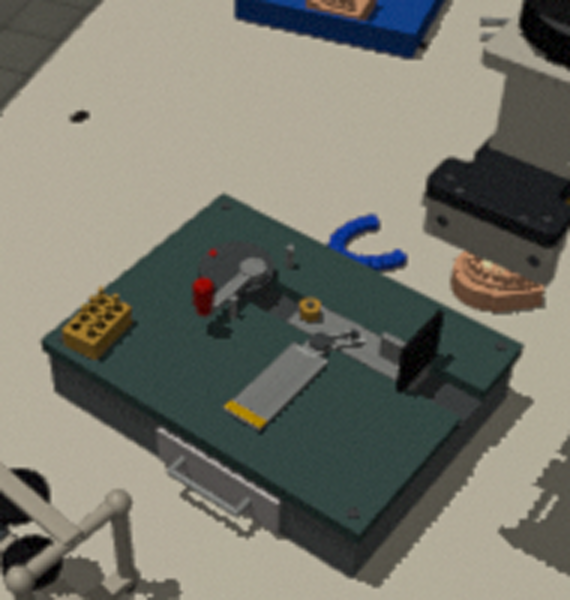

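View pics/scene7.png

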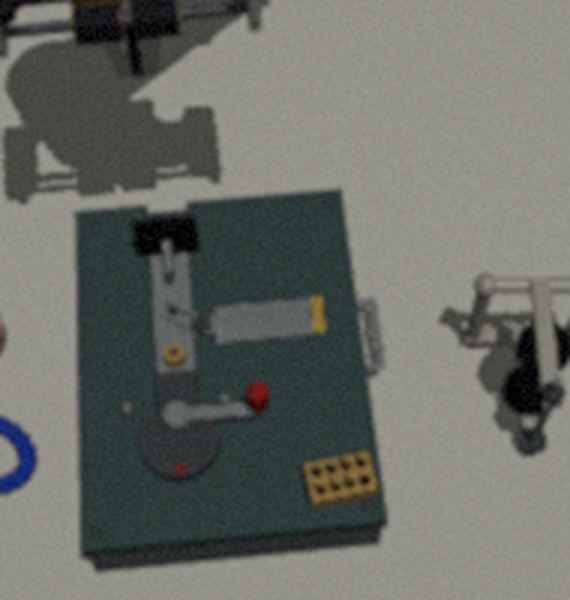

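The cam is at its stop: the knob is at station (55,26) mm and the red dot on the far side. The slide is still back. Next is the plate.

Emit:
apply_moves(motion=[[[1.5,-0.2,-3],-1],[[2.7,-0.4,-6],-2],[[3.5,-0.5,-9],-2],[[3.8,-0.55,-11.5],-2],[[3.8,-0.55,-12.5],-2],[[3.8,-0.55,-12.8],-2],[[3.8,-0.55,-12.8],-2],[[3.8,-0.55,-12.8],-2]])

```text
clock: 14.05
tool_pos: [0.4485, -0.0318, 0.0786]
orientation: [-179.9, 0.0, -105.5]
force: [-0.3, 0.4, -0.1]
opening: 0.0004
```

```bash
python3 look.py 8
```

```text
14.05 [ 2.12123915e+01  8.40419122e+00 -3.82845378e+01  1.81645062e-02
 -4.32153384e+01  5.32790330e+01] [ 0.44849398 -0.03175685  0.07860816] [-1.79915656e+02  4.73714673e-02 -1.05495313e+02] [-0.26648687  0.41293379 -0.13063325]
[ 0.4484317  -0.03169778  0.07869166] [ 0.26299751 -0.11135681  0.93800629]
```

View pics/side8.png

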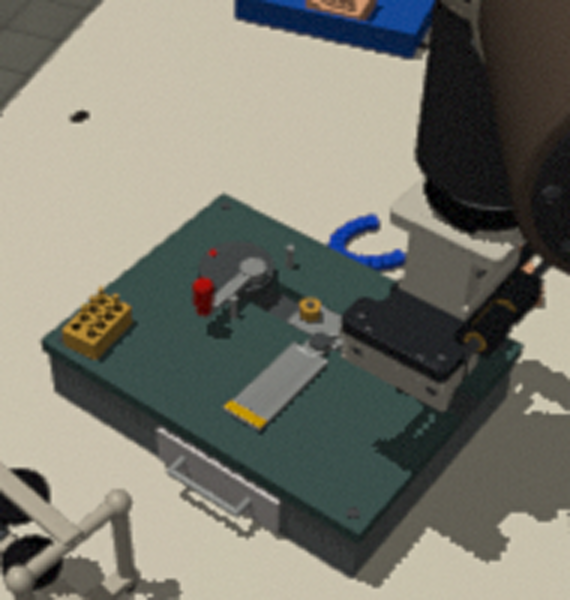

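Emit:
apply_moves(motion=[[[0.5,-0.15,0],0],[[1.0,-0.25,0],0],[[1.25,-0.35,0],0],[[1.55,-0.45,0],0],[[1.85,-0.5,0],0],[[2.1,-0.6,0],0],[[2.4,-0.65,0],0],[[2.7,-0.75,0],0],[[2.7,-0.75,0],0]])

```text
clock: 15.05
tool_pos: [0.4751, -0.0397, 0.0774]
orientation: [-180.0, -0.0, -105.5]
force: [-1.0, -0.0, -1.0]
opening: 0.0006
```

Emit:
apply_moves(motion=[[[0.3,-0.1,0],0],[[0.6,-0.15,0],0],[[0.85,-0.25,0],0],[[1.1,-0.3,0],0],[[1.3,-0.35,0],0],[[1.3,-0.35,0],0]])

```text
clock: 15.65
tool_pos: [0.4881, -0.0431, 0.0775]
orientation: [-180.0, -0.0, -105.5]
force: [-2.4, -0.6, -0.7]
opening: 0.0006
```

```bash
python3 look.py 9
```

```text
15.65 [ 1.80043690e+01  1.21481055e+01 -3.34867741e+01  1.52482510e-02
 -4.43602915e+01  5.64687109e+01] [ 0.48806019 -0.04312789  0.07749607] [-1.79990086e+02 -6.22082378e-03 -1.05516019e+02] [-2.43315551 -0.56581856 -0.65852215]
[ 0.48809317 -0.04300396  0.07761773] [-1.0429087  -0.2653446  -0.24769187]
```

View pics/side9.png

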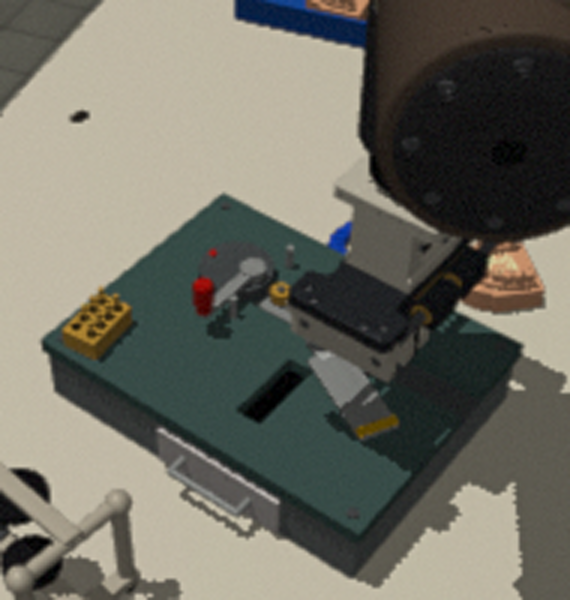

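The gate is swinging open and the slot is uncovered at (275,390). I'll push the last few mm gently until it stops.

Emit:
apply_moves(motion=[[[0.1,-0.05,0],0],[[0.2,-0.05,0],0],[[0.3,-0.1,0],0],[[0.3,-0.1,0],0]])

```text
clock: 16.15
tool_pos: [0.4911, -0.0439, 0.0776]
orientation: [-180.0, 0.0, -105.5]
force: [-1.2, 1.6, -1.5]
opening: 0.0003
```

Emit:
apply_moves(motion=[[[0.1,-0.05,0],0],[[0.2,-0.05,0],0],[[0.2,-0.05,0],0]])

```text
clock: 16.45
tool_pos: [0.4923, -0.0444, 0.0776]
orientation: [180.0, -0.0, -105.5]
force: [-4.5, 3.7, 1.9]
opening: 0.0006
```

Emit:
apply_moves(motion=[[[0.1,-0.05,0],0],[[0.2,-0.05,0],0],[[0.2,-0.05,0],0]])

```text
clock: 16.75
tool_pos: [0.4923, -0.0447, 0.0773]
orientation: [179.8, -0.0, -105.5]
force: [-12.9, 8.1, 9.4]
opening: 0.0004
```

Emit:
apply_moves(motion=[[[0.1,-0.05,0],0],[[0.2,-0.05,0],0],[[0.2,-0.05,0],0]])

```text
clock: 17.05
tool_pos: [0.4922, -0.0449, 0.0772]
orientation: [179.6, -0.1, -105.6]
force: [-21.5, 14.8, 17.2]
opening: 0.0007
```

The slide is home: the TCP has stalled and the force is rising. I'll back straight off and clear the hand.

Emit:
apply_moves(motion=[[[-0.6,0.15,0],0],[[-1.5,0.4,0],0],[[-2.5,0.7,0],0],[[-3,0.8,1],0],[[-3,0.8,4],0],[[-3.5,0.9,8],0],[[-5,1,12],0],[[-7,1,14],0],[[-8,1,14],0],[[-8,1,14],0]])

```text
clock: 18.05
tool_pos: [0.4158, -0.0355, 0.2184]
orientation: [-179.9, 0.1, -105.5]
force: [-0.3, 0.2, -0.9]
opening: 0.0005
```

```bash
python3 look.py 10; python3 - <<'E'
from h import *
c=np.array([.577,-.033]);a=np.deg2rad(-15.5);R=np.array([[np.cos(a),-np.sin(a)],[np.sin(a),np.cos(a)]])
for n in("scene","side"):
    p=cv2.imread(n+"10raw.png");W=world(n,np.load(n+"10.npy"));z=W[...,2]
    S=(W[...,:2]-c)@R
    k=(z>.1)&(z<.115)&(np.linalg.norm(S-[.055,.025],axis=-1)<.03);print(n,"knob",k.sum(),S[k].mean(0) if k.any() else 0)
    t=(z>.1)&(z<.113)&(S[...,0]<-.03)&(S[...,0]>-.13)&(abs(S[...,1]+.035)<.04);print(t.sum(),S[t].mean(0) if t.any() else 0)
    pi=p.astype(int);g=(z>.055)&(z<.08)&(pi[...,2]>120)&(pi[...,1]>80)&(pi[...,0]<90)&(S[...,1]>-.02)&(S[...,0]<.03);print("gate yellow",S[g].mean(0))
    q=cv2.imread(n+"0raw.png");W=world(n,np.load(n+"0.npy"));z=W[...,2];S=(W[...,:2]-c)@R;pi=q.astype(int);g=(z>.055)&(z<.08)&(pi[...,2]>120)&(pi[...,1]>80)&(pi[...,0]<90)&(S[...,1]>0.0)&(S[...,0]<.05);print("before",S[g].mean(0))
E
```

```text
18.05 [ 2.24705872e+01 -4.53835548e+00 -3.03677520e+01 -1.67949493e-02
 -6.40203003e+01  5.20442755e+01] [ 0.41577738 -0.03548028  0.21843619] [-1.79890786e+02  1.04363286e-01 -1.05492375e+02] [-0.27235384  0.16994472 -0.86505096]
[ 0.41656209 -0.03552346  0.21727275] [-0.60086359 -0.50070871 -0.85245963]
scene knob 44 [0.05693627 0.02614445]
76 [-0.06363682 -0.03266715]
gate yellow [-0.10939197  0.01699731]
before [-0.02294145  0.07964671]
side knob 40 [0.0535952  0.02710404]
71 [-0.06546679 -0.03409145]
gate yellow [-0.10989368  0.01414656]
before [-0.02414286  0.07632493]
```

View pics/side10.png

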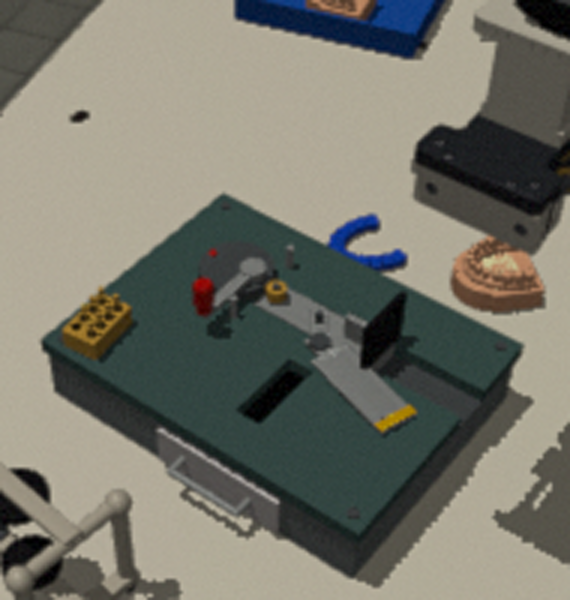

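View pics/scene10.png

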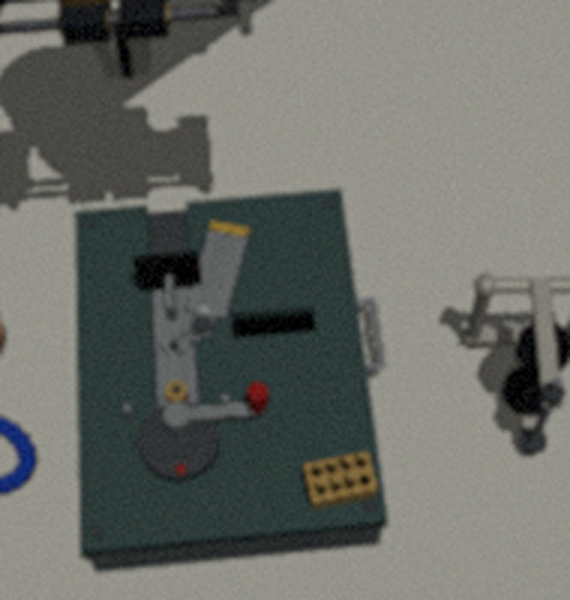

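The slide has travelled 32 mm, the slot is clear, the knob is still at its stop, and the loose objects look unmoved. Handing in.

```bash
python3 -c "
from plant import ctrl;print(ctrl.close_job())"
```

```text
the job is handed in; nothing more can be done
None
```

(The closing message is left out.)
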